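# Let the case down on the stockroom lift

### The arm

A 6-joint arm with a two-finger parallel gripper is mounted at the origin on the work surface. World frame = base frame: x ahead of the robot, y to its left, z up, the work surface at z = 0. Lengths are in m, angles in rad, forces in N, time in s.
With the tool pointing down it reaches from about 0.375 to 0.975 m from the base axis. Payload 3.8 kg.
Tool frame: the origin (TCP) lies on the mounting face of the last link; the fingertips stand 173 mm ahead of it and the grasp point (between the pads) lies 155 mm ahead of it; z points along the fingers, y is the direction in which the jaws open and shut (so a half turn about z gives the same grasp; the last joint's range is limited). The gripper opens to 85 mm and grips with 20 to 120 N. Pads are 22 mm wide; open, the fingers measure 114 mm over their backs; the gripper's body (76 mm by 85 mm) begins 54 mm behind the grasp point. The pads swing forward as they close: fully open they stand 13 mm farther back than shut.
Start: joints at [1.186, 0.264, 1.604, -0, 1.274, -0.037], TCP at [0.23, 0.635, 0.405] pointing down, gripper open.
Joint ranges: [-2.63, 2.63], [-0.94, 2.18], [0.31, 2.57], [-1.31, 4.45], [0, 2.66], [-2.55, 2.55]. Speed limits (rad/s): [2.57, 2.57, 3.14, 3.14, 3.14, 3.14].

### API

Orientations are given as a rotation vector (axis times angle).
In Python, from workcell import bot gives the robot as it stands.
- The arm moves only by the shell command python3 -m jog 'ROWS' [FORCE]. ROWS is JSON, a list that holds one entry, the list of rows, each a list of 7 numbers: the closure, from 0 (fully open) to 1 (shut), then the shift along the tool's x, y, z in cm, then the turn, a rotation vector about the tool's x, y, z in rad. A call has 1 to 12 rows; each row is the pose to reach, as a shift and turn from the pose commanded when the call began, along the tool's axes at that moment; what a row does not reach only later rows make up. A row lasts 1/8 s, in which the tool goes at most 62.5 mm and 10.7 degrees, less where a joint would pass 70% of its speed; a pose out of reach is approached as far as the arm can. A call with a gripper value outside its range is refused whole. The fingers move at their own pace and stop on an object; FORCE is the grip in N (left out, the last holds). Time passes only in rows, so rows that repeat a pose let the fingers close. It gives the time, the measured TCP pose, the force and the opening at its end, in the units of the state.
- bot.read_state(): the state, without advancing time (a new reading comes with each control period).
- bot.read_camera(name): name is "scene" or "top"; returns the picture (384x512x3 uint8, red, green, blue); there is no depth.
- bot.camera_model(name): a dict with "intrinsics" (3x3 intrinsics, pixels), "rvec" (rotation vector, rad) and "tvec" (3), from world to camera coordinates, as OpenCV has them. Camera axes: x right, y down, z forward; pixel columns grow to the right and rows downward; lengths in m; the calibration is good to about 2 mm. A picture is of the moment at which its call begins. camera_model takes no time and is no camera call.
- bot.finish_job(): hands the job in, once; it reports no verdict.
The state is a dict: "time": time; "q": joint angles; "joint_vel": joint speeds; "joint_torque": joint torques, N m; "tool_pos": TCP position; "tcp_rot": TCP orientation; "wrist_force": force on the tool from outside, world axes, zero at the start; "torque": the same for the moment, N m; "width": opening from 0.0 (shut) to 1.0 (fully open).
Only numpy, scipy, OpenCV 4.12 (cv2) and the standard library are available. Lean on these libraries where they do the work, as an engineer would, in place of code of your own. Each camera call takes 0.05 s, during which the arm holds its last target.

### The job

In the bottle stockroom a small hydraulic lift is holding up a case of flasks. Crack open the lift's release valve (the red T-handle) anticlockwise, about an eighth of a turn and never more than a quarter, so that the case comes down slowly; wait until it is fully down, still standing upright on its tray, and leave the black stop valve as it is.

Things in the scene. Friction and masses are not known exactly. Their poses are not given: they have to be found in the camera images.
- release_grip (a point): Centre of the red T-handle of the release valve: a level bar 64 mm long, 14 wide, 18 tall, on a vertical 12 mm stem, about 82 mm above the bench. Site x runs along the bar and turns with it, z up. 24 mm below this point is the valve block's brass collar. A like black T-handle (stop valve) stands 120 mm away on the same blue base plate; the tray's edge is over 130 mm away.
- release (a joint): Turn of the red handle in rad: 0 is shut (a stop; starts at 0 to 0.1), growing anticlockwise seen from above, up to 1.9. Friction about 0.08 N m; stays where left. Up to about 0.3 the ram is locked; beyond it the ram sinks by itself at about 13 to 19 mm/s, 80 mm in 4 to 7 s, no faster for a wider opening.
- case: Open cardboard case 185 x 130 mm, 95 high, with six amber flasks rising to 171 mm (one rigid loose piece, about 2.4 kg). Origin: centre of its underside, x along its long side, z up. It stands on the lift's tray: underside 135 mm above the bench at the start, 55 mm when fully down.
- stop (a joint): Turn of the black stop-valve handle in rad, same shape and size as the red one; starts at about 0 and is to stay there.

How it is judged:
On the way:
1. the release valve is cracked open, between 0.25 rad and a quarter turn (value of joint release between 0.25 and 1.5708 rad), for 0.2 s.
At the end, for the whole second after the job is handed in: The case stands upright (within 0.1 rad) and at rest on the fully lowered tray, its underside 48 to 62 mm above the bench; the release handle is open less than a quarter turn and the stop handle is within 0.2 rad of 0 (height (world z) of case between 0.048 and 0.062 m and angle between case's own z axis and vertical below 0.1 rad and linear speed of case below 0.01 m/s and value of joint release below 1.5708 rad and value of joint stop between -0.2 and 0.2 rad); the robot touches nothing.
It fails at once if the release valve is opened more than a quarter turn (value of joint release above 1.5708 rad).
It fails at once if the stop valve is turned by more than 0.2 rad (value of joint stop above 0.2 rad or value of joint stop below -0.2 rad).
It fails at once if the case is tipped by more than 0.25 rad or moves faster than 0.12 m/s (angle between case's own z axis and vertical above 0.25 rad or linear speed of case above 0.12 m/s).
It also fails if it takes over 38 s, if anything falls off the work surface, if the arm or the gripper's body presses on something with over 40 N, if the wrist force passes 120 N, or if a joint passes its speed limit or range.

## Working session

There is one attempt and no reset: what is moved stays moved. The work goes in short steps, Python scripts to look and compute and a shell command to move; the robot and the scene stay as the last step left them, time stands still between calls to the robot, and variables do not carry over. Pictures are saved under pics/ and viewed, and the job is handed in when it is done.

```bash
mkdir -p pics; ls
python3 - <<'E'
from workcell import bot
import cv2
for n in("scene","top"):
    im=bot.read_camera(n); cv2.imwrite(f"pics/{n}0.png",im[:,:,::-1])
    m=bot.camera_model(n); print(n,m)
print(bot.read_state())
E
```

```text
pics
scene {'intrinsics': array([[410.64818147,   0.        , 256.92260415],
       [  0.        , 410.64818147, 192.52835007],
       [  0.        ,   0.        ,   1.        ]]), 'rvec': array([ 2.15610504,  0.64143786, -0.28583448]), 'tvec': array([-0.49947745, -0.07203859,  0.96980853])}
top {'intrinsics': array([[429.34241718,   0.        , 258.95109484],
       [  0.        , 429.34241718, 184.79803621],
       [  0.        ,   0.        ,   1.        ]]), 'rvec': array([ 2.145219  , -2.11013358,  0.12163306]), 'tvec': array([0.0196911 , 0.56689931, 0.70762532])}
{'time': 0.1, 'q': array([ 1.18607742e+00,  2.64676442e-01,  1.60525610e+00, -1.35393389e-05,
        1.27368153e+00, -3.69036534e-02]), 'joint_vel': array([-0.00077734, -0.00153604, -0.00324574, -0.00045162, -0.000531  ,
       -0.00058575]), 'joint_torque': array([-4.33405021e-04, -5.16711509e+01, -3.68592846e+01, -1.07961669e-04,
        6.27812100e-03,  1.11970891e-05]), 'tool_pos': array([0.22995924, 0.63428925, 0.403477  ]), 'tcp_rot': array([-0.54351972, -3.09380074,  0.00310879]), 'wrist_force': array([-0.55567271, -0.19954153,  1.29602854]), 'torque': array([ 0.06359725, -0.01629375,  0.02880685]), 'width': 1.000450645871055}
```

View pics/scene0.png

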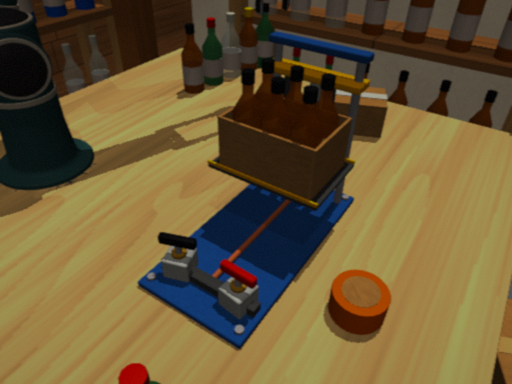

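View pics/top0.png

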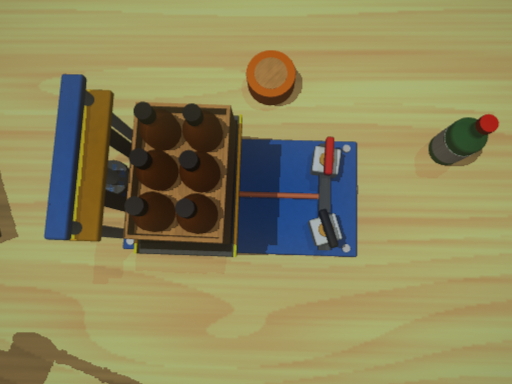

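The red handle is at about (329,156) in the top view and (238,273) in the scene view; the black one is at (330,228) in the top view. I'll enlarge both.

Run:
```python
import cv2,numpy as np
t=cv2.imread("pics/top0.png")[125:265,290:370]; s=cv2.imread("pics/scene0.png")[220:330,140:280]
cv2.imwrite("pics/tc.png",cv2.resize(t,None,fx=4,fy=4,interpolation=2)); cv2.imwrite("pics/sc.png",cv2.resize(s,None,fx=5,fy=5,interpolation=2))
for n in("top","scene"):
    im=cv2.imread(f"pics/{n}0.png"); h=cv2.cvtColor(im,cv2.COLOR_BGR2HSV)
    m=(((h[...,0]<4)|(h[...,0]>176))&(h[...,1]>180)&(h[...,2]>80)).astype(np.uint8)
    k,l,st,c=cv2.connectedComponentsWithStats(m)
    for i in range(1,k):
        if st[i,4]>20: 
            p=np.argwhere(l==i)[:,::-1].astype(np.float32); print(n,st[i],c[i],cv2.minAreaRect(p))
```

```text
top [480 115  18  17 242] [488.46694215 122.96694215] ((488.5, 123.0), (16.0, 17.0), 90.0)
top [325 138   9  36 259] [328.68725869 155.35907336] ((328.6758117675781, 155.48379516601562), (7.290892124176025, 35.255958557128906), 2.862405300140381)
scene [221 260  35  23 277] [238.06859206 270.94584838] ((238.1323699951172, 270.7793884277344), (38.415679931640625, 7.71743631362915), 30.963756561279297)
scene [119 364  29  20 461] [133.43817787 374.53362256] ((133.0, 373.5), (19.0, 28.0), 90.0)
```

View pics/tc.png

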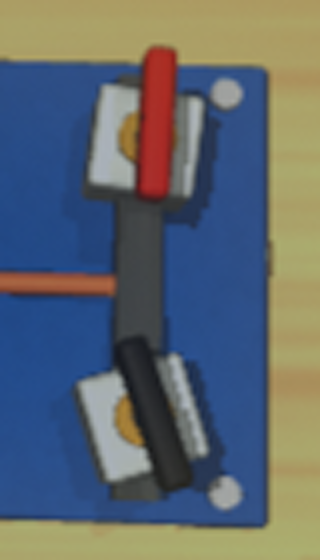

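View pics/sc.png

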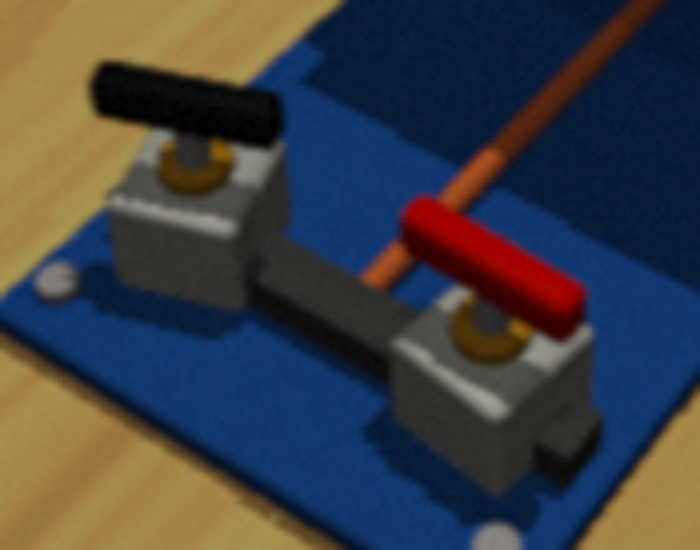

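The crops show the red bar's ends at about (330,136.5) and (328,174) in the top view. The black bar's ends are at (322.5,209.5) and (334.5,247).

```bash
cat > h.py <<'E'
import cv2,numpy as np
from workcell import bot
def ray(n,u):
    m=bot.camera_model(n);R=cv2.Rodrigues(np.array(m["rvec"]))[0];t=np.array(m["tvec"])
    d=R.T@np.linalg.inv(m["intrinsics"])@np.array([u[0],u[1],1.]);return -R.T@t,d
def atz(n,u,z):
    o,d=ray(n,u);return o+d*(z-o[2])/d[2]
def tri(u,v):
    (a,d),(b,e)=ray("top",u),ray("scene",v)
    s=np.linalg.lstsq(np.c_[d,-e],b-a,rcond=None)[0];p,q=a+d*s[0],b+e*s[1];return (p+q)/2,np.linalg.norm(p-q)
E
python3 - <<'E'
from h import *
for nm,a,b in(("red",(330,136.5),(328,174.2)),("blk",(322.5,209.5),(334.5,247))):
    p,q=[atz("top",x,.086) for x in(a,b)];d=p-q
    print(nm,p,q,(p+q)/2,np.linalg.norm(d),np.arctan2(d[1],d[0]))
print(tri((328.7,155.4),(238.1,270.9)))
print(atz("scene",(238.1,270.9),.084))
c=ray("top",(0,0))[0];print(c)
s=bot.read_state();print(cv2.Rodrigues(s["tcp_rot"])[0].round(3))
E
```

```text
red [ 0.64294943 -0.08931877  0.086     ] [ 0.57919977 -0.08569947  0.086     ] [ 0.6110746  -0.08750912  0.086     ] 0.06385231733531246 -0.056712699944515
blk [ 0.5209035  -0.07653427  0.086     ] [ 0.46099514 -0.09548647  0.086     ] [ 0.49094932 -0.08601037  0.086     ] 0.06283469205469125 0.3063913251837209
(array([ 0.61175135, -0.08641233,  0.08530577]), np.float64(0.002123891392621177))
[ 0.61184916 -0.0847228   0.084     ]
[0.45532317 0.00201286 0.78432961]
[[-0.94   0.341 -0.001]
 [ 0.341  0.94  -0.002]
 [ 0.    -0.002 -1.   ]]
```

Run:
```python
from h import *
# blue top bar ends: top view near end (66,240)/(72,78); scene (273,35),(370,57)
for u,v in(((66,238),(275,37)),((73,77),(369,57)),((90,238),(280,60)),((100,95),(362,84)),((133,205),(248,75)),((192,112),(328,80))):
    print(u,tri(u,v))
for u in((130,240),(225,240),(235,110)): print(atz("top",u,.23))
```

```text
(66, 238) (array([0.4677646 , 0.23454169, 0.31504262]), np.float64(0.010990649079743453))
(73, 77) (array([0.64891607, 0.23750444, 0.31744916]), np.float64(9.808937521981066e-05))
(90, 238) (array([0.47502392, 0.229826  , 0.27447068]), np.float64(0.02579440984218167))
(100, 95) (array([0.64653173, 0.22512435, 0.27374269]), np.float64(0.006747591305818316))
(133, 205) (array([0.48988434, 0.15583774, 0.2826724 ]), np.float64(0.03766229530004247))
(192, 112) (array([0.62258426, 0.10555731, 0.31250301]), np.float64(0.02864013216117221))
[0.46384149 0.18785209 0.23      ]
[0.46609669 0.06449657 0.23      ]
[0.63963087 0.05635412 0.23      ]
```

The lift frame's top is at about 0.32 m and the straight path crosses the case, so I rise 20 cm first, turning the wrist as I go.

```bash
python3 -m jog '[[[0.3,0,0,-3,0,0,0.1],[0.3,0,0,-8,0,0,0.25],[0.3,0,0,-14,0,0,0.42],[0.3,0,0,-18.5,0,0,0.6],[0.3,-2,-1.5,-20,0,0,0.77],[0.3,-5,-4.5,-20,0,0,0.95],[0.3,-9,-8,-20,0,0,1.12],[0.3,-13,-12,-20,0,0,1.3],[0.3,-17,-15.5,-20,0,0,1.47],[0.3,-21,-19,-20,0,0,1.64],[0.3,-25,-22.5,-20,0,0,1.8],[0.3,-28,-25.5,-20,0,0,1.95]]]' 40
python3 - <<'E'
from h import *
s=bot.read_state();R=cv2.Rodrigues(s["tcp_rot"])[0];print(s["q"].round(3),s["tool_pos"],s["width"])
dp=np.array([.6115,-.0865,.45])-s["tool_pos"]; print(R.T@dp*100, -( -0.057-np.arctan2(R[1,0],R[0,0])))
E
```

```text
time: 1.6
tool_pos: [0.407, 0.2976, 0.6042]
tcp_rot: [2.869, 1.278, -0.001]
wrist_force: [-0.4, -0.2, -0.2]
width: 0.695
[ 0.582 -0.122  1.658 -0.     1.607  1.315] [0.40699123 0.29757083 0.60417621] 0.6949355487887019
[-14.85551748  40.89175008  15.43449999] 0.8949892543736386
```

```bash
python3 -m jog '[[[0.3,-1.3,3.6,0,0,0,0.15],[0.3,-3,8.2,0,0,0,0.3],[0.3,-4.8,13.2,0,0,0,0.45],[0.3,-6.6,18.2,0,0,0,0.6],[0.3,-8.4,23.2,0,0,0,0.72],[0.3,-10.2,28.2,0,0,0,0.82],[0.3,-12,33,0,0,0,0.89],[0.3,-13.5,37,0,0,0,0.89],[0.3,-14.5,39.6,3,0,0,0.89],[0.3,-14.8,40.8,8,0,0,0.89],[0.3,-14.8,40.8,13,0,0,0.89],[0.3,-14.8,40.8,15,0,0,0.89]]]'
python3 - <<'E'
from h import *
for n in("scene","top"): cv2.imwrite(f"pics/{n}1.png",bot.read_camera(n)[:,:,::-1])
s=bot.read_state();R=cv2.Rodrigues(s["tcp_rot"])[0];print(s["q"].round(3),s["tool_pos"],s["width"],R.round(3),np.arctan2(R[1,0],R[0,0]))
dp=np.array([.6115,-.0865,.237])-s["tool_pos"]; print(R.T@dp*100)
E
```

```text
time: 3.1
tool_pos: [0.6118, -0.0824, 0.45]
tcp_rot: [-3.14, 0.073, 0.011]
wrist_force: [-0.2, 0.1, -0.1]
width: 0.698
[-0.174  0.133  1.673 -0.     1.341  1.443] [ 0.61217363 -0.08213055  0.45155558] 0.7008461707628785 [[ 0.999 -0.046 -0.006]
 [-0.046 -0.999  0.001]
 [-0.006 -0.001 -1.   ]] -0.04605476912136564
[ 0.07727723  0.45553683 21.45513787]
```

View pics/scene1.png

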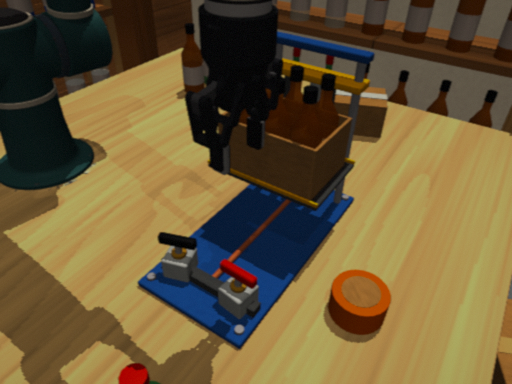

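View pics/top1.png

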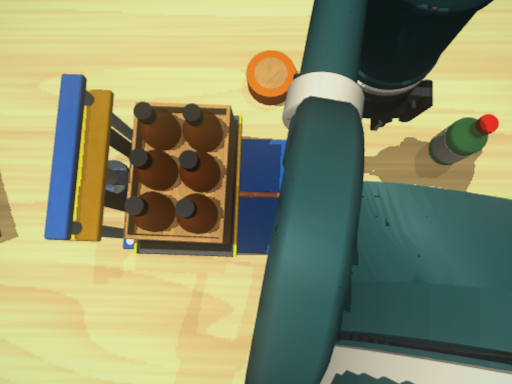

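The gripper hovers over the red handle and the case is unmoved, with its lower end at about (220,160) in the scene view. The arm hides the handle in the top view. I'll come down part way and check.

```bash
python3 -m jog '[[[0.3,0,0,4,0,0,0.01],[0.3,0,0.1,9,0,0,0.01],[0.3,0,0.1,13,0,0,0.01],[0.3,0,0.1,15,0,0,0.01],[0.3,0,0.1,15,0,0,0.01],[0.3,0,0.1,15,0,0,0.01]]]'
python3 - <<'E'
from h import *
im=bot.read_camera("scene")[:,:,::-1]; cv2.imwrite("pics/scene2.png",cv2.resize(im[130:340,100:340],None,fx=2.8,fy=2.8,interpolation=2))
s=bot.read_state();R=cv2.Rodrigues(s["tcp_rot"])[0];print(s["q"].round(3),s["tool_pos"],s["width"],R.round(3),np.arctan2(R[1,0],R[0,0]))
dp=np.array([.6115,-.0865,.241])-s["tool_pos"]; print(R.T@dp*100)
E
```

```text
time: 3.95
tool_pos: [0.6141, -0.0835, 0.3075]
tcp_rot: [3.14, -0.088, 0.007]
wrist_force: [0.7, -0.1, -0.1]
width: 0.701
[-0.175  0.236  1.825  0.     1.076  1.452] [ 0.61410042 -0.08348446  0.30759708] 0.6997193972478427 [[ 0.998 -0.056  0.005]
 [-0.056 -0.998 -0.001]
 [ 0.005  0.001 -1.   ]] -0.05611617853754332
[-0.27368487  0.31202269  6.65867904]
```

View pics/scene2.png

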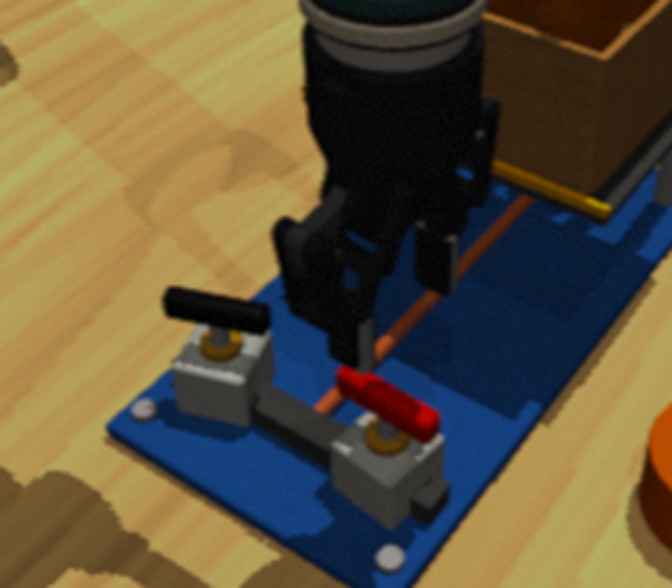

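```bash
python3 -m jog '[[[0.3,-0.27,0.31,2,0,0,0],[0.3,-0.27,0.31,4,0,0,0],[0.3,-0.27,0.31,5.6,0,0,0],[0.3,-0.27,0.31,6.4,0,0,0],[0.3,-0.27,0.31,6.6,0,0,0],[0.3,-0.27,0.31,6.6,0,0,0]]]'
python3 - <<'E'
from h import *
im=bot.read_camera("scene")[:,:,::-1]; cv2.imwrite("pics/scene3.png",cv2.resize(im[130:340,100:340],None,fx=2.8,fy=2.8,interpolation=2))
s=bot.read_state();R=cv2.Rodrigues(s["tcp_rot"])[0];print(s["tool_pos"],s["wrist_force"],R.round(3))
dp=np.array([.6115,-.0865,.241])-s["tool_pos"]; print(R.T@dp*100)
E
```

```text
time: 4.75
tool_pos: [0.6102, -0.0863, 0.2389]
tcp_rot: [3.14, -0.088, 0.001]
wrist_force: [0.5, -0.5, -1.3]
width: 0.701
[ 0.61036844 -0.08633072  0.23924005] [ 0.52791754  0.40360888 -0.15615649] [[ 0.998 -0.056  0.001]
 [-0.056 -0.998 -0.   ]
 [ 0.001  0.    -1.   ]]
[ 0.11411902  0.01057787 -0.1758695 ]
```

View pics/scene3.png

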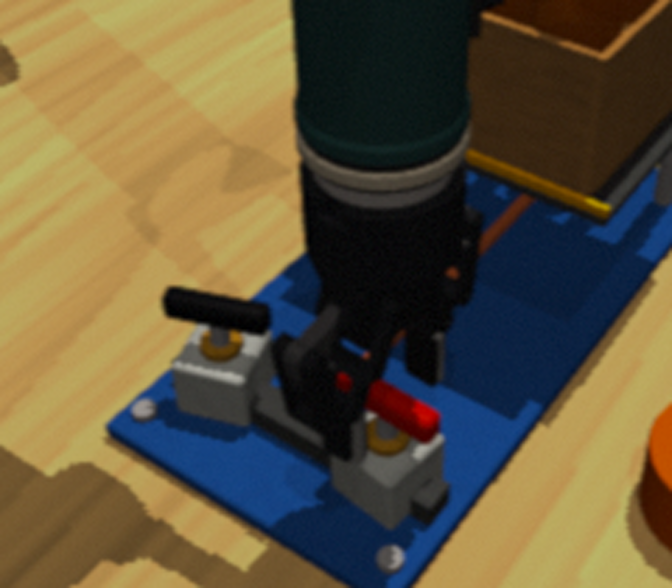

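The fingers straddle the red bar, whose visible part runs from (345,380) to (430,420) in the crop. I close gently.

```bash
python3 -m jog '[[[0.6,0.1,0,-0.2,0,0,0],[0.9,0.1,0,-0.2,0,0,0],[1,0.1,0,-0.2,0,0,0],[1,0.1,0,-0.2,0,0,0],[1,0.1,0,-0.2,0,0,0],[1,0.1,0,-0.2,0,0,0]]]' 35
python3 - <<'E'
from h import *
s=bot.read_state();R=cv2.Rodrigues(s["tcp_rot"])[0];print(s["tool_pos"],s["wrist_force"],s["torque"],s["width"]*85,np.arctan2(R[1,0],R[0,0]))
E
```

```text
time: 5.55
tool_pos: [0.6112, -0.087, 0.2415]
tcp_rot: [3.139, -0.088, 0.002]
wrist_force: [-2.2, -4.9, 4.7]
width: 0.155
[ 0.61124094 -0.08695457  0.24148717] [-2.16418591 -4.86749598  4.65332738] [-0.79815391  0.25234732 -0.09902338] 13.14491876578892 -0.056121134618278785
```

It has gripped the bar at about 13 mm. Now I turn it anticlockwise about 0.65 rad, which is negative about the down-pointing tool z.

```bash
python3 -m jog '[[[1,0,0,0,0,0,-0.06],[1,0,0,0,0,0,-0.14],[1,0,0,0,0,0,-0.24],[1,0,0,0,0,0,-0.34],[1,0,0,0,0,0,-0.44],[1,0,0,0,0,0,-0.54],[1,0,0,0,0,0,-0.62],[1,0,0,0,0,0,-0.65],[1,0,0,0,0,0,-0.65],[1,0,0,0,0,0,-0.65]]]'
python3 - <<'E'
from h import *
cv2.imwrite("pics/scene4.png",bot.read_camera("scene")[:,:,::-1])
s=bot.read_state();R=cv2.Rodrigues(s["tcp_rot"])[0];print(s["tool_pos"],s["wrist_force"],s["torque"],s["width"]*85,np.arctan2(R[1,0],R[0,0]))
E
```

```text
time: 6.8
tool_pos: [0.6113, -0.087, 0.2415]
tcp_rot: [3.002, 0.919, 0.001]
wrist_force: [-1.6, -5.8, 5.0]
width: 0.158
[ 0.61125459 -0.08695835  0.2415068 ] [-1.73447678 -5.14356835  5.46137771] [-0.82628497  0.2333903   0.04931924] 13.171953866317633 0.5942320004641377
```

View pics/scene4.png

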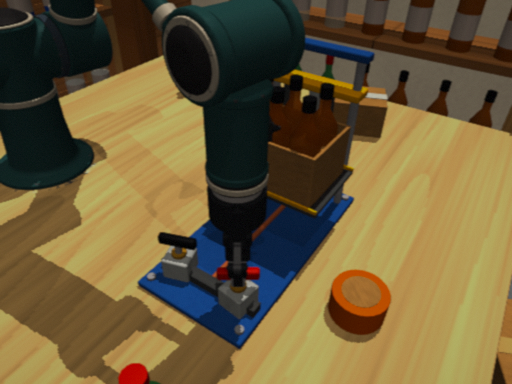

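The red bar has turned and the case is sinking: the tray's corner has dropped from about row 200 to row 211. I release and withdraw straight up.

```bash
python3 -m jog '[[[0.7,0,0,0,0,0,0],[0.4,0,0,0,0,0,0],[0.3,0,0,0,0,0,0],[0.3,0,0,0,0,0,0],[0.3,0,0,-1,0,0,0],[0.3,0,0,-3,0,0,0],[0.3,0,0,-6,0,0,0],[0.3,0,0,-10,0,0,0],[0.3,0,0,-15,0,0,0],[0.3,0,0,-20,0,0,0],[0.3,0,0,-22,0,0,0],[0.3,0,0,-22,0,0,0]]]'
python3 -m jog '[[[0.3,0,0,0,0,0,0],[0.3,0,0,0,0,0,0],[0.3,0,0,0,0,0,0],[0.3,0,0,0,0,0,0],[0.3,0,0,0,0,0,0],[0.3,0,0,0,0,0,0],[0.3,0,0,0,0,0,0],[0.3,0,0,0,0,0,0],[0.3,0,0,0,0,0,0],[0.3,0,0,0,0,0,0],[0.3,0,0,0,0,0,0],[0.3,0,0,0,0,0,0]]]'
python3 - <<'E'
from h import *
cv2.imwrite("pics/scene5.png",bot.read_camera("scene")[:,:,::-1])
E
```

```text
time: 8.35
tool_pos: [0.6112, -0.0864, 0.4637]
tcp_rot: [3.002, 0.918, 0.007]
wrist_force: [-0.1, 0.3, -1.3]
width: 0.705
time: 9.85
tool_pos: [0.611, -0.0863, 0.4607]
tcp_rot: [3.004, 0.919, 0.0]
wrist_force: [-0.3, -0.3, -0.8]
width: 0.697
```

View pics/scene5.png

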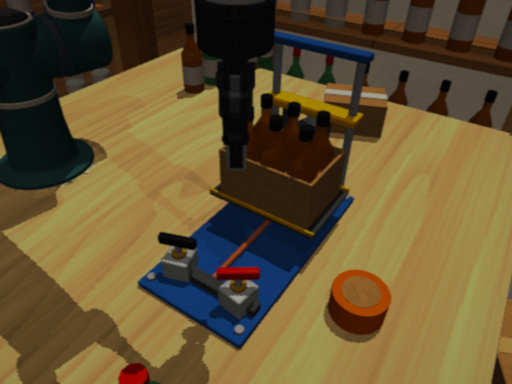

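The case is still upright and sinking, with the tray's corner now at about (308,235). The red handle at (238,272) is turned, and the black one is unchanged. I keep waiting.

```bash
for i in 1 2; do python3 -m jog '[[[0.3,0,0,0,0,0,0],[0.3,0,0,0,0,0,0],[0.3,0,0,0,0,0,0],[0.3,0,0,0,0,0,0],[0.3,0,0,0,0,0,0],[0.3,0,0,0,0,0,0],[0.3,0,0,0,0,0,0],[0.3,0,0,0,0,0,0],[0.3,0,0,0,0,0,0],[0.3,0,0,0,0,0,0],[0.3,0,0,0,0,0,0],[0.3,0,0,0,0,0,0]]]' | head -1
python3 - <<'E'
from h import *
cv2.imwrite("pics/w$i.png",bot.read_camera("scene")[:,:,::-1])
E
done
python3 -m jog '[[[0.3,0,0,0,0,0,0],[0.3,0,0,0,0,0,0],[0.3,0,0,0,0,0,0],[0.3,0,0,0,0,0,0],[0.3,0,0,0,0,0,0],[0.3,0,0,0,0,0,0],[0.3,0,0,0,0,0,0],[0.3,0,0,0,0,0,0]]]' | head -1
python3 - <<'E'
from h import *
im=bot.read_camera("scene")[:,:,::-1];cv2.imwrite("pics/w3.png",im)
P=[cv2.imread(f"pics/w{i}.png")[80:260,200:360].astype(int) for i in(1,2,3)]
print(abs(P[0]-P[1]).mean(),abs(P[2]-P[1]).mean())
E
```

```text
time: 11.4
time: 12.95
time: 14.0
1.3920717592592593 1.3901620370370371
```

View pics/w3.png

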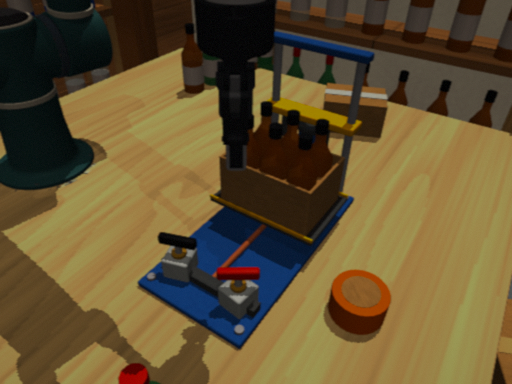

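The picture is static from 11.4 s on. I'll check the drop against the calibration.

Run:
```python
from h import *
a=cv2.imread("pics/scene0.png")[90:215,200:365];b=cv2.imread("pics/w3.png")[95:255,200:365]
cv2.imwrite("pics/cmp.png",cv2.resize(np.vstack([a,b]),None,fx=2,fy=2,interpolation=2))
m=bot.camera_model("scene")
for u in((322,202),(209,163)):
    p=atz("scene",u,.131)
    for dz in(.06,.07,.08): print(u,dz,cv2.projectPoints((p-[0,0,dz])[None],m["rvec"],m["tvec"],m["intrinsics"],None)[0].ravel())
```

```text
(322, 202) 0.06 [317.86772141 229.15063352]
(322, 202) 0.07 [317.22092292 233.40034424]
(322, 202) 0.08 [316.58527428 237.5767963 ]
(209, 163) 0.06 [210.62422356 189.14661653]
(209, 163) 0.07 [210.88016341 193.26671506]
(209, 163) 0.08 [211.13214585 197.32310754]
```

View pics/cmp.png

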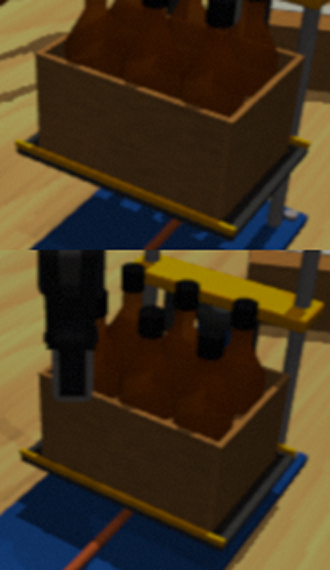

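Run:
```python
from h import *
s=bot.read_state();print(s["time"],s["wrist_force"]);print(bot.finish_job())
```

```text
14.05 [ 0.22166461 -0.07308534 -0.43779949]
the job is handed in; nothing more can be done
None
```

I opened the red release valve by about 0.65 rad anticlockwise, let go and lifted the gripper clear. The case came down by itself, and I handed the job in at 14.05 s of the allowed 38 s.

- **Case height:** the tray corners dropped 34 pixels in the scene camera, which the calibration puts at about 77 to 80 mm, or all of the 80 mm travel. That puts the case's underside at about 55 to 58 mm.
- **Case at rest and upright:** the pictures stopped changing from 11.4 s on, apart from image noise. I judged upright by eye and did not measure the tilt.
- **Red handle:** I did not measure the joint itself. The tool turned 0.65 rad with the bar gripped; with the 0 to 0.1 rad it may have started at, the handle should be about 0.65 to 0.75 rad open.
- **Black handle and contact:** the stop valve looks the same as at the start. The gripper is about 0.22 m above the grasp height and the wrist force is near zero.

No check failed. The two tray corners disagreed slightly on the drop, by about 2 mm.

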